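Bolt the splatter guard until the slide clicks

ROBOT

A 6-joint arm with a two-finger parallel gripper is mounted at the origin on the work surface. World frame = base frame: x ahead of the robot, y to its left, z up, the work surface at z = 0. Lengths are in m, angles in degrees, forces in N, time in s.
With the tool pointing down it reaches from about 0.4 to 0.825 m from the base axis. Payload 7 kg.
Tool frame: the origin (TCP) lies at the very end of the fingers, on their centre line; the grasp point (between the pads) lies 19 mm behind it (ctrl.grip_depth is the distance from the TCP to the grasp point, in m); z points along the fingers, y is the line along which they close (so a half turn about z gives the same grasp; the last joint's range is limited). The gripper opens to 88 mm and grips with 3 to 60 N. Pads are 19 mm wide; open, the fingers measure 130 mm over their backs; the gripper's body (78 mm by 193 mm) begins 47 mm behind the grasp point.
Start: joints at [85.835, 20.546, 0.682, 0, -70.136, -16.507], TCP at [0.238, 0.632, 0.227] pointing down, gripper open.
Joint ranges: [-176.03, 176.03], [-82.01, 121.73], [-58.28, 71.71], [-173.87, 95.51], [-174.79, -0.11], [-173.66, 173.66]. Speed limits (degrees/s): [136.94, 136.94, 172.46, 180, 180, 180].

INTERFACE

Orientations are given as [roll, pitch, yaw] about the fixed x, y, z axes, in that order (R = Rz(yaw) Ry(pitch) Rx(roll)).
In Python, from plant import get_obs, eyes, ctrl, spotter gives the robot as it stands.
- The arm moves only by the shell command python3 -m crank 'ROWS'. ROWS is JSON, one flat list of numbers, 7 for each row, row after row: the turn, a rotation vector about the tool's x, y, z in rad, then the shift along the tool's x, y, z in mm, then the opening, from 0 (shut) to 1 (fully open). A call has 1 to 5 rows; each row shifts and turns the commanded pose from where the row before left it, along the tool's axes as they then stand; what a row does not reach is not made up. A row lasts 1/8 s, in which the tool goes at most 62.5 mm and 10.7 degrees, less where a joint would pass 70% of its speed; a pose out of reach is approached as far as the arm can. A call is refused whole if a number of a shift passes 62.5 or a number of a turn 0.188, either way. A call with a gripper value outside its range is refused whole. The fingers move at their own pace and stop on an object; the grip force is fixed at half the most. Time passes only in rows, so rows that do not move let the fingers close. It gives the time, the measured TCP pose, the force, the opening and the grip force at its end, in the units of the state.
- get_obs(): the state, without advancing time (a new reading comes with each control period).
- eyes.snapshot(name): name is "side" or "top"; returns the picture (480x640x3 uint8, blue, green, red); there is no depth.
- eyes.camera_model(name): a dict with "fx", "fy", "cx", "cy" (pixels), "extrinsics" (4x4, takes a point from camera to world coordinates). Camera axes: x right, y down, z forward; pixel columns grow to the right and rows downward; lengths in m; the calibration is good to about 2 mm. A picture is of the moment at which its call begins. camera_model takes no time and is no camera call.
- ctrl.close_job(): hands the job in; it is judged then, once.
Trained networks look in the newest picture that a camera, given by its name, has taken for a name from the list of things; names that differ only in an ending like _2 or _b are one class to them, and where a whole thing is asked for, a point or a joint stands for the part that bears it (a point fixed in the world has none). Each returns a list of dicts, best first, with "p" (0 to 1); they miss things now and then, are a little off and sometimes report something else, mostly with a low value. They report only what shows in the picture. A call takes as long as a camera call.
- spotter.outline_of(camera, target): "region" (480x640 bool, what is visible of it) and "rect" ([left, top, width, height] in pixels, round what is visible of it).
- spotter.place_of(camera, target): "location" ([column, row] in pixels: a listed point, or the origin of a listed thing).
The state is a dict: "clock": time; "joint_pos": joint angles; "qvel": joint speeds; "tau": joint torques, N m; "tool_pos": TCP position; "orientation": TCP orientation; "force": force on the tool from outside, world axes, zero at the start; "moment": the same for the moment, N m; "opening": finger opening in m; "gripper_force": force on a finger pad.
Only numpy, scipy, OpenCV 4.12 (cv2) and the standard library are available. Lean on these libraries where they do the work, as an engineer would, in place of code of your own. Each camera call takes 0.05 s, during which the arm holds its last target. There are 200 camera calls.

TASK

Lock the splatter guard: with the fingertips, gently push the slide bolt by its upright tab along the rail towards the guard until you feel it click into the notch between the two ridges, and leave it sitting there. Do not force it on past the notch, do not lift or shift the things standing around, do not tip the guard, and finish with the hand clear of everything.

Things in the scene. Friction and masses are not known exactly. Their poses are not given: they have to be found in the camera images.
- rail: Aluminium rail fixed to the table, 380 long, 66 wide, 22 high. Origin on its mid-line on the table top; its x axis runs along the rail towards the guard (the way to push), z up. The rail spans x = -180 to +200.
- bolt (a joint): Travel of the grey slide bolt along the rail, m; grows towards the guard. The slide's middle is at rail x = joint - 0.130. Range -0.01 to 0.23; it starts between 0 and 0.06 and stays where it is left. It takes about 1 to 2 N to slide slowly, until it meets the first ridge (see ridge).
- tab (a point): Middle of the rear face (the face to push, looking away from the guard) of the slide's upright grey tab, 60 above the table. The tab is 40 wide across the rail, 8 thick, 33 to 78 above the table. The point lies 22 behind the slide's middle. Ahead of the tab a 10 mm steel bolt rod, 27 above the table, reaches 140 ahead of the slide's middle. Axes as the rail's.
- slide_mid (a point): Middle of the slide block (44 long, 50 wide), on its top face, 33 above the table. Axes as the rail's.
- notch (a point): Where slide_mid is when the bolt is clicked in: over the notch between two steel cross ridges on a steel clip plate on the rail (tops 15 and 17 above the table, 4 before and 6 beyond the notch), 33 above the table. x axis along the rail, towards the guard. Lies at rail x = 10 to 50, in line with the slide.
- ridge (a point): Top of the first cross ridge, 4 before the notch. With the slide about 8 mm short of the notch its sprung plunger meets this ridge and the push rises to about 6 to 8 N; about 4 mm short it tops the ridge, the slide jumps into the notch by itself and the push falls to nearly nothing. Fully in, it is held firmly: forcing it on past the notch would take about 15 N.
- panel (a joint): Lean of the guard's upright panel on its bottom hinge, rad: 0 upright, positive away from the slide. Stiff hinge, stays where it is. The panel is wire and clear plastic in a steel frame, 240 wide, up to 205 above the table, standing across the rail 155 beyond the notch, with a staple at its foot that the bolt rod enters.
- lid_rest: Red ceramic hotpot lid rest, loose, disc 100 across with an upright ridge, 42 high. Origin at the centre of its underside.
- spoon_cup: White cup, 74 across and 100 high, with four steel spoons standing in it up to 180 high, loose. Origin at the centre of its underside.
- glass_dish: Clear glass dish, loose, 110 across, 35 high. Origin at the centre of its underside.
- tong: Green silicone tong lying on the table, loose, 225 long, 86 wide at the tips, 14 high. Origin under its pivot end; its x axis runs to the tips.

How it is judged:
By the outcome, as a careful person would: the job done as asked, in the order asked, and still so for the second after the job is handed in, with the robot touching nothing.
It also fails if it takes over 56 s, if anything falls off the work surface, if the arm or the gripper's body presses on something with over 40 N, if the wrist force passes 120 N, or if a joint passes its speed limit or range.

## Working session

There is one attempt and no reset: what is moved stays moved. The work goes in short steps, Python scripts to look and compute and a shell command to move; the robot and the scene stay as the last step left them, time stands still between calls to the robot, and variables do not carry over. Pictures are saved under pics/ and viewed, at most 10 in all, crops included, and the job is handed in when it is done.

```bash
mkdir -p pics; cat > h.py <<'E'
import numpy as np,cv2
from plant import get_obs, eyes, ctrl, spotter
def onz(cam,px,z):
    m=eyes.camera_model(cam);T=np.array(m["extrinsics"])
    d=T[:3,:3]@np.array([(px[0]-m["cx"])/m["fx"],(px[1]-m["cy"])/m["fy"],1.])
    return T[:3,3]+d*(z-T[2,3])/d[2]
def pix(cam,p):
    m=eyes.camera_model(cam);T=np.array(m["extrinsics"])
    q=T[:3,:3].T@(np.array(p)-T[:3,3]);return np.array([m["fx"]*q[0]/q[2]+m["cx"],m["fy"]*q[1]/q[2]+m["cy"]])
E
python3 - <<'E'
from h import *
np.set_printoptions(precision=4,suppress=True)
for c in("top","side"):
    cv2.imwrite(f"pics/{c}0.png",eyes.snapshot(c))
    print(c,np.array(eyes.camera_model(c)["extrinsics"])[:3,3])
    for n,z in(("tab",.06),("slide_mid",.033),("notch",.033),("ridge",.015),("rail",0),("lid_rest",0),("spoon_cup",0),("glass_dish",0),("tong",0)):
        for r in spotter.place_of(c,n)[:2]: print(n,round(r["p"],2),np.array(r["location"]),onz(c,r["location"],z)[:2])
o=get_obs();print(o)
E
```

```text
top [0.4343 0.0046 1.265 ]
tab 0.94 [392.8 209.1] [ 0.6143 -0.1393]
slide_mid 0.6 [378.3 214.6] [ 0.6064 -0.1129]
notch 0.87 [314.8 234.3] [0.5633 0.0164]
ridge 0.93 [316.6 234.6] [0.5646 0.0128]
rail 0.75 [320.7 231.3] [0.5733 0.0045]
lid_rest 0.82 [432.9 174.7] [ 0.6985 -0.231 ]
spoon_cup 0.65 [352.1 144.5] [ 0.7604 -0.0588]
glass_dish 0.97 [288.2 168.1] [0.7066 0.0759]
glass_dish 0.58 [320.8 234.5] [0.5666 0.0041]
tong 0.58 [412.1 269.1] [ 0.4977 -0.1876]
side [ 0.1913 -0.4414  0.4085]
tab 0.62 [405.  271.3] [ 0.6078 -0.1357]
slide_mid 0.8 [390.4 280.3] [ 0.6067 -0.1128]
slide_mid 0.19 [498.7 312.7] [ 0.6566 -0.2534]
notch 0.66 [309.3 251.2] [0.5705 0.0263]
ridge 0.92 [311.4 262.8] [0.5686 0.0193]
rail 0.8 [320.7 272.6] [0.5757 0.0049]
lid_rest 0.93 [495.7 309.6] [ 0.7006 -0.2305]
spoon_cup 0.79 [422.8 247.9] [ 0.7588 -0.0573]
glass_dish 0.91 [343.4 227.4] [0.7071 0.0897]
tong 0.79 [372.  368.2] [ 0.4882 -0.1903]
{'clock': 1.0, 'joint_pos': array([ 85.8353,  20.5449,   0.6792,  -0.0005, -70.1378, -16.5069]), 'qvel': array([ 0.0607, -0.1258, -0.0703, -0.0013,  0.0202,  0.115 ]), 'tau': array([  0.0019, -58.2395,  29.3307,   7.0022,   0.0124,  -0.    ]), 'tool_pos': array([0.2383, 0.6315, 0.2266]), 'orientation': array([179.9965,  -0.0005, -20.6717]), 'force': array([-0.6515, -0.0258, -0.2041]), 'moment': array([-0.0338, -0.0154,  0.0232]), 'gripper_force': 0.0, 'opening': 0.08794969811206713}
```

View pics/top0.png

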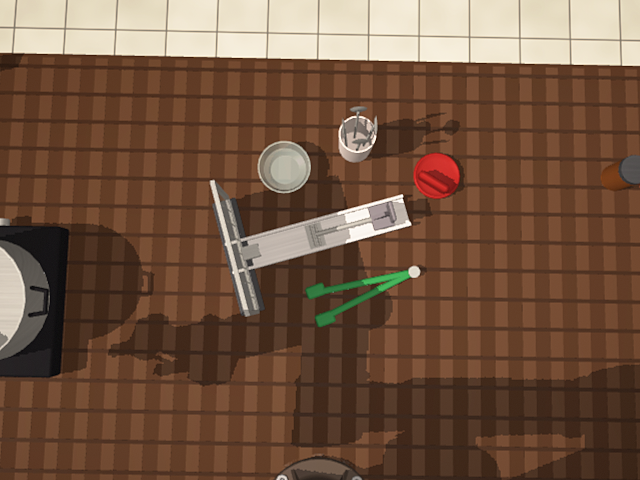

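View pics/side0.png

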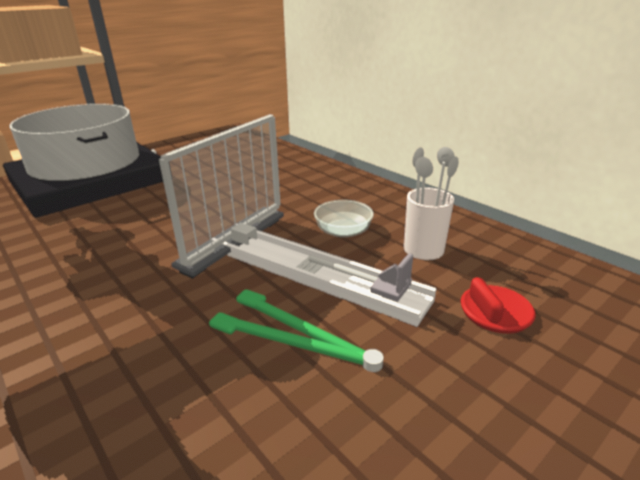

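The top view shows the rail running from its free end (407,210) to the guard (250,258), with the tab at about (393,209) and the ridges at (316,234). The tong lies clear on the near side, and the cup, dish and lid rest are on the far side. The side view agrees, with the tab at about (405,271). I'll refine the rail direction and tab position.

```bash
python3 - <<'E'
from h import *
np.set_printoptions(precision=4,suppress=True)
r=spotter.outline_of("top","rail")[0];print(r["p"],r["rect"])
ys,xs=np.nonzero(r["region"])
P=np.array([onz("top",(x,y),.022)[:2] for x,y in zip(xs,ys)])
b=cv2.minAreaRect(P.astype(np.float32));print(b);print(cv2.boxPoints(b))
# joint fit: two-view triangulated points
from scipy.optimize import least_squares
W={}
for n in("tab","slide_mid","notch","ridge","rail","spoon_cup"):
    a,c=[spotter.place_of(k,n)[0]["location"] for k in("top","side")]
    z0={"tab":.06,"slide_mid":.033,"notch":.033,"ridge":.015}.get(n,0)
    s=least_squares(lambda p:np.r_[pix("top",p)-a,pix("side",p)-c],[.6,0,z0]);W[n]=s.x;print(n,s.x,s.cost)
for a in(102,104,105,106,108):
    u=np.array([np.cos(np.radians(a)),np.sin(np.radians(a))]);v=np.array([-u[1],u[0]])
    print(a,{n:((W[n][:2]-W["rail"][:2])@np.c_[u,v]*1000).round(1) for n in W})
E
```

```text
0.73 [208.7, 182.2, 117.0, 133.1]Traceback (most recent call last):
  File "<stdin>", line 5, in <module>
  File "h.py", line 4, in onz
    m=eyes.camera_model(cam);T=np.array(m["extrinsics"])
ValueError: time passes only in moves, steps and waits
```

```bash
cat > h.py <<'E'
import numpy as np,cv2
from functools import lru_cache
from plant import get_obs, eyes, ctrl, spotter
@lru_cache
def cm(cam): return eyes.camera_model(cam)
def onz(cam,px,z):
    m=cm(cam);T=np.array(m["extrinsics"])
    d=T[:3,:3]@np.array([(px[0]-m["cx"])/m["fx"],(px[1]-m["cy"])/m["fy"],1.])
    return T[:3,3]+d*(z-T[2,3])/d[2]
def pix(cam,p):
    m=cm(cam);T=np.array(m["extrinsics"])
    q=T[:3,:3].T@(np.array(p)-T[:3,3]);return np.array([m["fx"]*q[0]/q[2]+m["cx"],m["fy"]*q[1]/q[2]+m["cy"]])
E
python3 - <<'E'
from h import *
from scipy.optimize import least_squares
np.set_printoptions(precision=4,suppress=True)
im=cv2.imread("pics/top0.png");hsv=cv2.cvtColor(im,cv2.COLOR_BGR2HSV)
m=((hsv[...,1]<70)&(hsv[...,2]>90)).astype(np.uint8);m[:,:262]=0;m[:180]=0;m[:262,:][:,425:]=0
n,l,st,_=cv2.connectedComponentsWithStats(m);k=1+np.argmax(st[1:,4]);print(st[k])
ys,xs=np.nonzero(l==k)
P=np.array([onz("top",(x,y),.022)[:2] for x,y in zip(xs,ys)])
b=cv2.minAreaRect(P.astype(np.float32));print(b);print(cv2.boxPoints(b))
W={}
for n in("tab","slide_mid","notch","ridge","rail","spoon_cup"):
    a,c=[spotter.place_of(k,n)[0]["location"] for k in("top","side")]
    z0={"tab":.06,"slide_mid":.033,"notch":.033,"ridge":.015}.get(n,0)
    s=least_squares(lambda p:np.r_[pix("top",p)-a,pix("side",p)-c],[.6,0,z0]);W[n]=s.x;print(n,s.x,s.cost)
for a in(103,105,107):
    u=np.array([np.cos(np.radians(a)),np.sin(np.radians(a))]);v=np.array([-u[1],u[0]])
    print(a,{n:((W[n][:2]-W["rail"][:2])@np.c_[u,v]*1000).round(1) for n in W})
E
```

```text
[ 262  194  150   73 4972]
((0.5748394727706909, -0.020068109035491943), (0.06934764236211777, 0.31918150186538696), 16.687143325805664)
[[ 0.4958  0.1228]
 [ 0.5875 -0.1829]
 [ 0.6539 -0.163 ]
 [ 0.5622  0.1428]]
tab [ 0.6111 -0.1359  0.0589] 4.1180948507334305
slide_mid [ 0.6065 -0.1129  0.0332] 0.003379450579165414
notch [0.5624 0.0163 0.041 ] 3.947715606885535e-05
ridge [0.5637 0.0131 0.0203] 0.03208486562972927
rail [0.574  0.0039 0.0012] 0.18779901340237695
spoon_cup [ 0.7595 -0.0578  0.0001] 0.31498722311429406
103 {'tab': array([-144.6,   -4.7]), 'slide_mid': array([-121.1,   -5.3]), 'notch': array([14.7,  8.4]), 'ridge': array([11.3,  7.9]), 'rail': array([0., 0.]), 'spoon_cup': array([-101.8, -166.8])}
105 {'tab': array([-144.7,    0.3]), 'slide_mid': array([-121.2,   -1.1]), 'notch': array([15. ,  7.9]), 'ridge': array([11.5,  7.5]), 'rail': array([0., 0.]), 'spoon_cup': array([-107.6, -163.2])}
107 {'tab': array([-144.6,    5.4]), 'slide_mid': array([-121.2,    3.1]), 'notch': array([15.3,  7.4]), 'ridge': array([11.8,  7.1]), 'rail': array([0., 0.]), 'spoon_cup': array([-113.2, -159.3])}
```

```bash
python3 -m crank '[0,0,-0.162,0,0,-22,0, 0,0,-0.162,0,0,-22,0, 0,0,-0.162,0,0,-22,0, 0,0,-0.162,0,0,-22,0, 0,0,0,0,0,0,0]'
python3 - <<'E'
from h import *
from scipy.spatial.transform import Rotation as R
o=get_obs();Rm=R.from_euler("xyz",o["orientation"],degrees=True).as_matrix()
print(o["tool_pos"],Rm.T@(np.array([.6265,-.185,.315])-o["tool_pos"])*1000)
E
```

```text
clock: 2.28
tool_pos: [0.2386, 0.6323, 0.3167]
orientation: [-179.8, -0.1, 16.5]
force: [-0.2, 0.7, -1.3]
opening: 0.0431
gripper_force: 0.0
[0.23856025 0.63231198 0.31671536] [139.97803051 893.81450404  -0.92097785]
```

```bash
python3 -m crank '[0,0,0,8,50,0,0, 0,0,0,8,50,0,0, 0,0,0,8,50,0,0, 0,0,0,8,50,0,0, 0,0,0,8,50,0,0]'
python3 -m crank '[0,0,0,8,50,0,0, 0,0,0,8,50,0,0, 0,0,0,8,50,0,0, 0,0,0,8,50,0,0, 0,0,0,8,50,0,0]'
python3 -m crank '[0,0,0,8,50,0,0, 0,0,0,8,50,0,0, 0,0,0,8,50,0,0, 0,0,0,8,50,0,0, 0,0,0,8,50,0,0]'
python3 -m crank '[0,0,0,10,50,0,0, 0,0,0,10,50,0,0, 0,0,0,0,44,0,0, 0,0,0,0,0,0,0]'
python3 - <<'E'
from h import *
from scipy.spatial.transform import Rotation as R
o=get_obs();Rm=R.from_euler("xyz",o["orientation"],degrees=True).as_matrix()
print(o["tool_pos"],Rm.T@(np.array([.6265,-.185,.05])-o["tool_pos"])*1000)
for n in("tab",):
    for c,z in(("top",.06),("side",.06)):
        cv2.imwrite(f"pics/{c}1.png",eyes.snapshot(c))
        for r in spotter.place_of(c,n)[:1]:print(c,n,r["p"],r["location"],onz(c,r["location"],z))
E
```

```text
clock: 2.9
tool_pos: [0.3477, 0.4013, 0.3138]
orientation: [180.0, 0.0, 16.3]
force: [0.6, -0.1, 0.5]
opening: 0.001
gripper_force: 0.0
clock: 3.52
tool_pos: [0.4567, 0.173, 0.314]
orientation: [-180.0, 0.0, 16.3]
force: [0.1, 0.3, -0.2]
opening: 0.0009
gripper_force: 0.0
clock: 4.15
tool_pos: [0.566, -0.0554, 0.3138]
orientation: [-180.0, 0.0, 16.3]
force: [0.2, 0.7, 0.3]
opening: 0.0003
gripper_force: 0.0
clock: 4.65
tool_pos: [0.6257, -0.1888, 0.3123]
orientation: [-179.9, 0.2, 16.1]
force: [-0.2, 0.8, -0.4]
opening: 0.0004
gripper_force: 0.0
[ 0.62574892 -0.18882888  0.31227131] [  2.53972926  -3.23614503 262.26807355]
top tab 0.64 [393.1, 209.1] [ 0.61431566 -0.13987926  0.06      ]
side tab 0.96 [404.4, 270.2] [ 0.6092783  -0.13345316  0.06      ]
```

```bash
python3 -m crank '[0,0,0,0,0,50,0, 0,0,0,0,0,50,0, 0,0,0,0,0,50,0, 0,0,0,0,0,50,0, 0,0,0,2,0,40,0]'
python3 -m crank '[0,0,0,0,0,20,0, 0,0,0,0,0,2,0, 0,0,0,0,0,0,0]'
python3 - <<'E'
from h import *
c=[cv2.imread] 
a=eyes.snapshot("side")[150:390,220:540];cv2.imwrite("pics/s2.png",cv2.resize(a,None,fx=2.4,fy=2.4))
print(get_obs()["force"])
E
```

```text
clock: 5.48
tool_pos: [0.6271, -0.1842, 0.0732]
orientation: [-180.0, 0.0, 16.5]
force: [0.5, -1.0, 0.9]
opening: 0.0004
gripper_force: 0.0
clock: 5.85
tool_pos: [0.6284, -0.185, 0.0538]
orientation: [180.0, -0.1, 16.5]
force: [1.0, -0.1, 0.7]
opening: 0.0003
gripper_force: 0.0
[-0.01133268 -0.19554616  0.88897403]
```

View pics/s2.png

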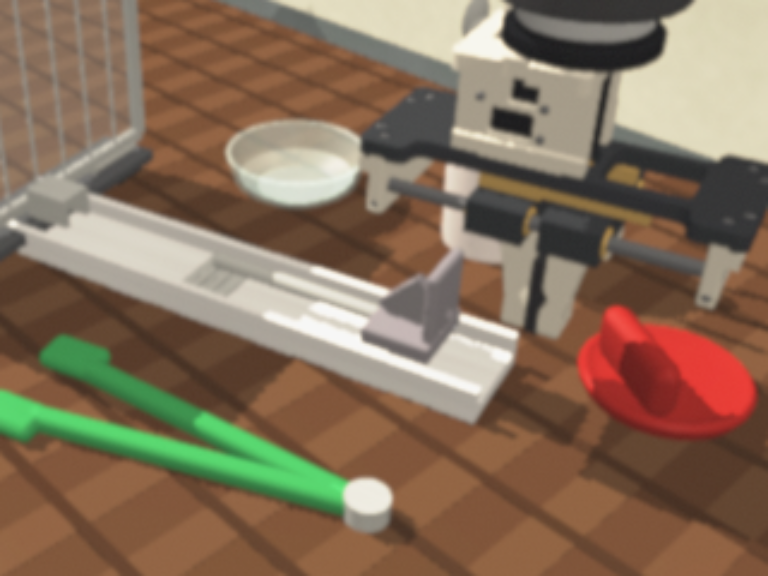

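The closed fingers hang behind the tab, roughly in line with it at crop (540,320), and nothing is in the way. Now I'll approach.

```bash
python3 -m crank '[0,0,0,0,-8,0,0, 0,0,0,0,-8,0,0, 0,0,0,0,-5,0,0, 0,0,0,0,-4,0,0, 0,0,0,0,-3,0,0]'
python3 -m crank '[0,0,0,0,-3,0,0, 0,0,0,0,-3,0,0, 0,0,0,0,-3,0,0, 0,0,0,0,-3,0,0, 0,0,0,0,-3,0,0]'
python3 -m crank '[0,0,0,0,-3,0,0, 0,0,0,0,-3,0,0, 0,0,0,0,-3,0,0, 0,0,0,0,-3,0,0, 0,0,0,0,-3,0,0]'
python3 - <<'E'
from h import *
for c in("top","side"):
    im=eyes.snapshot(c)
    for n,z in(("tab",.06),("slide_mid",.033)):
        for r in spotter.place_of(c,n)[:1]:print(c,n,r["p"],r["location"],onz(c,r["location"],z))
E
```

```text
clock: 6.52
tool_pos: [0.6198, -0.1585, 0.0526]
orientation: [180.0, -0.0, 16.5]
force: [0.5, 0.2, -0.5]
opening: 0.0001
gripper_force: 0.0
clock: 7.15
tool_pos: [0.6155, -0.1443, 0.0526]
orientation: [180.0, 0.0, 16.4]
force: [0.3, -1.4, -0.5]
opening: 0.0005
gripper_force: 0.5
clock: 7.78
tool_pos: [0.6112, -0.1298, 0.0525]
orientation: [-180.0, 0.0, 16.5]
force: [0.6, 0.1, 0.1]
opening: 0.0005
gripper_force: 0.5
top tab 0.26 [313.9, 232.1] [0.56485032 0.01803772 0.06      ]
top slide_mid 0.66 [369.6, 220.3] [ 0.59426107 -0.09514625  0.033     ]
side tab 0.84 [392.2, 264.5] [ 0.60756107 -0.11285538  0.06      ]
side slide_mid 0.91 [377.1, 274.9] [ 0.60246696 -0.09085339  0.033     ]
```

```bash
for i in 1; do :; done
python3 -m crank '[0,0,0,0,-4,0,0, 0,0,0,0,-4,0,0, 0,0,0,0,-4,0,0, 0,0,0,0,-4,0,0, 0,0,0,0,-4,0,0]'
python3 -m crank '[0,0,0,0,-4,0,0, 0,0,0,0,-4,0,0, 0,0,0,0,-4,0,0, 0,0,0,0,-4,0,0, 0,0,0,0,-4,0,0]'
python3 -m crank '[0,0,0,0,-4,0,0, 0,0,0,0,-4,0,0, 0,0,0,0,-4,0,0, 0,0,0,0,-4,0,0, 0,0,0,0,-4,0,0]'
python3 -m crank '[0,0,0,0,-3,0,0, 0,0,0,0,-3,0,0, 0,0,0,0,-3,0,0, 0,0,0,0,-3,0,0, 0,0,0,0,-3,0,0]'
python3 - <<'E'
from h import *
for c in("top","side"):
    im=eyes.snapshot(c)
    if c=="side": cv2.imwrite("pics/s3.png",cv2.resize(im[150:390,180:500],None,fx=2.4,fy=2.4))
    for n,z in(("tab",.06),("slide_mid",.033),("ridge",.015),("notch",.033)):
        for r in spotter.place_of(c,n)[:1]:print(c,n,r["p"],r["location"],onz(c,r["location"],z))
E
```

```text
clock: 8.7
tool_pos: [0.6056, -0.1106, 0.0526]
orientation: [180.0, -0.0, 16.5]
force: [-0.4, -1.1, 1.0]
opening: 0.0004
gripper_force: 0.6
clock: 9.32
tool_pos: [0.5999, -0.0914, 0.0526]
orientation: [180.0, -0.0, 16.5]
force: [-0.1, -0.4, 0.7]
opening: 0.0002
gripper_force: 0.6
clock: 9.95
tool_pos: [0.5942, -0.0722, 0.0526]
orientation: [180.0, 0.0, 16.5]
force: [-0.0, -0.7, 0.7]
opening: 0.0003
gripper_force: 0.6
clock: 10.58
tool_pos: [0.5899, -0.0579, 0.0526]
orientation: [-180.0, 0.0, 16.5]
force: [0.2, -0.5, 0.2]
opening: 0.0002
gripper_force: 0.6
top slide_mid 0.53 [331.4, 227.9] [ 0.57709517 -0.01723388  0.033     ]
side tab 0.94 [344.4, 249.5] [ 0.58530809 -0.03874133  0.06      ]
side slide_mid 0.84 [329.2, 262.4] [ 0.57242432 -0.0191709   0.033     ]
side ridge 0.57 [310.7, 265.4] [0.56290129 0.01433322 0.015     ]
side notch 0.65 [309.1, 250.1] [0.57240629 0.02907073 0.033     ]
```

View pics/s3.png

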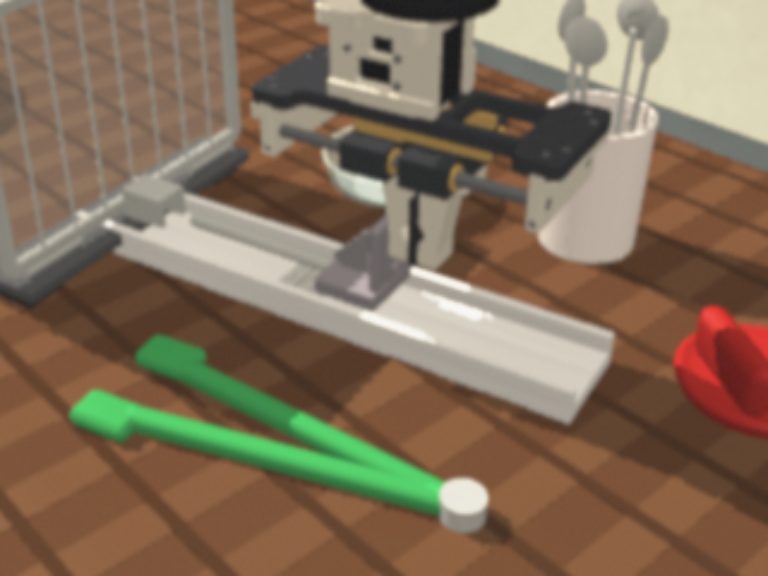

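The fingers are on the tab at crop (405,250), and the slide's front edge is just before the ridges at (300,270). About 35 mm remain, so I'll slow down.

```bash
python3 -m crank '[0,0,0,0,-2,0,0, 0,0,0,0,-2,0,0, 0,0,0,0,-2,0,0, 0,0,0,0,-2,0,0, 0,0,0,0,-2,0,0]'
python3 -m crank '[0,0,0,0,-2,0,0, 0,0,0,0,-2,0,0, 0,0,0,0,-2,0,0, 0,0,0,0,-1,0,0, 0,0,0,0,-1,0,0]'
python3 -m crank '[0,0,0,0,-1,0,0, 0,0,0,0,-1,0,0, 0,0,0,0,-1,0,0]'
python3 -m crank '[0,0,0,0,-1,0,0, 0,0,0,0,-1,0,0]'
```

```text
clock: 11.7
tool_pos: [0.5872, -0.0483, 0.0525]
orientation: [180.0, 0.0, 16.5]
force: [-0.8, -1.6, 0.0]
opening: 0.0004
gripper_force: 0.5
clock: 12.32
tool_pos: [0.5849, -0.0408, 0.0526]
orientation: [-180.0, 0.0, 16.5]
force: [-0.6, -0.2, -1.4]
opening: 0.0005
gripper_force: 0.5
clock: 12.7
tool_pos: [0.5841, -0.0379, 0.0525]
orientation: [-180.0, 0.0, 16.5]
force: [0.0, -0.8, -0.7]
opening: 0.0007
gripper_force: 0.5
clock: 12.95
tool_pos: [0.5835, -0.036, 0.0525]
orientation: [180.0, 0.0, 16.5]
force: [-0.0, -1.0, -0.7]
opening: 0.0003
gripper_force: 0.5
```

```bash
python3 -m crank '[0,0,0,0,-1,0,0, 0,0,0,0,-1,0,0]'
python3 -m crank '[0,0,0,0,-1,0,0]'
python3 -m crank '[0,0,0,0,-1,0,0]'
python3 -m crank '[0,0,0,0,-1,0,0]'
```

```text
clock: 13.2
tool_pos: [0.5829, -0.0341, 0.0526]
orientation: [-180.0, 0.0, 16.5]
force: [0.6, -1.2, -1.0]
opening: 0.0002
gripper_force: 0.5
clock: 13.32
tool_pos: [0.5826, -0.0331, 0.0525]
orientation: [-180.0, 0.0, 16.5]
force: [0.1, -0.5, -0.8]
opening: 0.0001
gripper_force: 0.5
clock: 13.45
tool_pos: [0.5824, -0.0321, 0.0525]
orientation: [-180.0, 0.0, 16.5]
force: [-0.3, -1.5, 0.2]
opening: 0.0003
gripper_force: 0.5
clock: 13.58
tool_pos: [0.5821, -0.0312, 0.0526]
orientation: [-180.0, 0.0, 16.5]
force: [-0.2, -0.7, -0.3]
opening: 0.0004
gripper_force: 0.5
```

```bash
python3 -m crank '[0,0,0,0,-1,0,0]'
python3 -m crank '[0,0,0,0,-1,0,0]'
python3 -m crank '[0,0,0,0,-1,0,0]'
python3 - <<'E'
from h import *
for c in("top","side"):
    im=eyes.snapshot(c)
    for n,z in(("slide_mid",.033),("ridge",.015),("notch",.033)):
        for r in spotter.place_of(c,n)[:1]:print(c,n,r["p"],r["location"],onz(c,r["location"],z))
E
```

```text
clock: 13.7
tool_pos: [0.5818, -0.0302, 0.0526]
orientation: [180.0, 0.0, 16.5]
force: [-0.0, -1.3, -0.3]
opening: 0.0003
gripper_force: 0.5
clock: 13.82
tool_pos: [0.5815, -0.0293, 0.0526]
orientation: [-180.0, -0.0, 16.5]
force: [-0.8, -0.6, -0.3]
opening: 0.0008
gripper_force: 0.5
clock: 13.95
tool_pos: [0.5812, -0.0283, 0.0526]
orientation: [-180.0, -0.0, 16.5]
force: [0.4, -1.5, -1.6]
opening: 0.0003
gripper_force: 0.5
top slide_mid 0.5 [318.3, 233.0] [0.56610221 0.00932261 0.033     ]
side slide_mid 0.93 [314.0, 259.8] [0.55976296 0.00202646 0.033     ]
```

```bash
python3 -m crank '[0,0,0,0,-1,0,0]'
python3 -m crank '[0,0,0,0,-1,0,0]'
python3 -m crank '[0,0,0,0,-1,0,0]'
python3 -m crank '[0,0,0,0,-1,0,0]'
```

```text
clock: 14.48
tool_pos: [0.5811, -0.0275, 0.0526]
orientation: [180.0, -0.0, 16.5]
force: [-0.1, -0.5, -0.2]
opening: 0.0002
gripper_force: 0.5
clock: 14.6
tool_pos: [0.5809, -0.0266, 0.0526]
orientation: [180.0, -0.0, 16.5]
force: [1.1, -2.4, 0.0]
opening: 0.0003
gripper_force: 1.9
clock: 14.72
tool_pos: [0.5807, -0.0259, 0.0527]
orientation: [180.0, -0.0, 16.5]
force: [2.4, -6.6, -0.9]
opening: 0.0008
gripper_force: 3.5
clock: 14.85
tool_pos: [0.5805, -0.0254, 0.0527]
orientation: [179.9, -0.0, 16.5]
force: [3.6, -9.7, -1.3]
opening: 0.0005
gripper_force: 4.9
```

```bash
python3 -m crank '[0,0,0,0,0,0,0]'
python3 - <<'E'
from h import *
for c in("top","side"):
    im=eyes.snapshot(c)
    if c=="side": cv2.imwrite("pics/s4.png",cv2.resize(im[180:340,200:413],None,fx=3.6,fy=3.6))
    for n,z in(("slide_mid",.033),("tab",.06),("panel",0)):
        for r in spotter.place_of(c,n)[:1] if n!="panel" else []:print(c,n,r["p"],r["location"],onz(c,r["location"],z))
print(get_obs()["force"],get_obs()["tool_pos"])
E
```

```text
clock: 14.98
tool_pos: [0.5805, -0.0254, 0.0527]
orientation: [179.9, -0.0, 16.5]
force: [3.6, -7.1, -1.3]
opening: 0.0009
gripper_force: 3.7
top slide_mid 0.6 [319.2, 232.6] [0.56695859 0.0075018  0.033     ]
side slide_mid 0.66 [314.1, 255.6] [0.56773577 0.01115978 0.033     ]
side tab 0.87 [321.9, 242.5] [ 0.57379128 -0.00091976  0.06      ]
[ 3.14671399 -6.86315339 -2.0150062 ] [ 0.58051432 -0.02536511  0.05272414]
```

View pics/s4.png

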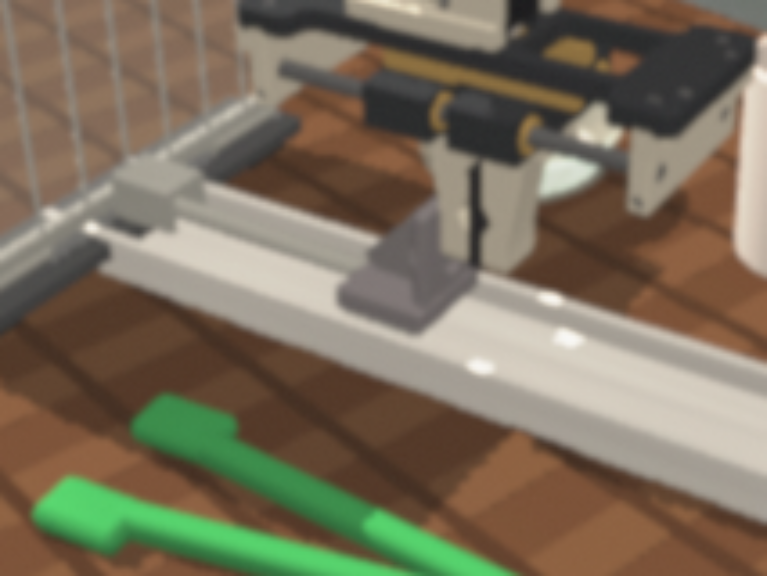

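The slide sits over the ridges with the rod entering the staple at (160,190). The push has risen to about 7.5 N, which fits the first ridge. I'll continue in small steps.

```bash
python3 -m crank '[0,0,0,0,-0.5,0,0]'
python3 -m crank '[0,0,0,0,-0.5,0,0]'
```

```text
clock: 15.4
tool_pos: [0.5804, -0.0251, 0.0527]
orientation: [179.9, -0.0, 16.5]
force: [4.0, -10.2, -1.6]
opening: -0.0001
gripper_force: 5.3
clock: 15.52
tool_pos: [0.5803, -0.0249, 0.0527]
orientation: [179.9, -0.0, 16.5]
force: [4.3, -9.8, -1.3]
opening: 0.0005
gripper_force: 4.9
```

```bash
python3 -m crank '[0,0,0,0,-0.5,0,0]'
python3 -m crank '[0,0,0,0,-0.5,0,0]'
```

```text
clock: 15.65
tool_pos: [0.5802, -0.0242, 0.0527]
orientation: [179.9, -0.0, 16.5]
force: [2.4, -8.2, -0.9]
opening: 0.0005
gripper_force: 4.0
clock: 15.78
tool_pos: [0.5799, -0.0235, 0.0527]
orientation: [179.9, -0.0, 16.4]
force: [2.3, -6.9, -1.1]
opening: 0.0005
gripper_force: 3.4
```

```bash
python3 -m crank '[0,0,0,0,-0.4,0,0]'
```

```text
clock: 15.9
tool_pos: [0.5797, -0.0228, 0.0527]
orientation: [180.0, -0.0, 16.4]
force: [1.9, -5.2, -0.5]
opening: 0.0006
gripper_force: 2.2
```

```bash
python3 -m crank '[0,0,0,0,0,0,0]'
```

```text
clock: 16.02
tool_pos: [0.5796, -0.0224, 0.0527]
orientation: [180.0, -0.0, 16.4]
force: [1.2, -1.6, 0.3]
opening: 0.0003
gripper_force: 1.5
```

```bash
python3 -m crank '[0,0,0,0,-0.4,0,0]'
```

```text
clock: 16.15
tool_pos: [0.5795, -0.0219, 0.0527]
orientation: [180.0, -0.0, 16.5]
force: [1.5, -1.9, -0.4]
opening: 0.0004
gripper_force: 1.4
```

```bash
python3 -m crank '[0,0,0,0,-0.4,0,0]'
```

```text
clock: 16.27
tool_pos: [0.5793, -0.0213, 0.0526]
orientation: [-180.0, -0.0, 16.5]
force: [1.2, -2.2, 0.8]
opening: 0.0005
gripper_force: 0.9
```

```bash
python3 -m crank '[0,0,0,0,-0.4,0,0]'
```

```text
clock: 16.4
tool_pos: [0.5791, -0.0208, 0.0526]
orientation: [-180.0, -0.0, 16.5]
force: [1.1, -1.6, 1.0]
opening: 0.0006
gripper_force: 0.6
```

```bash
python3 -m crank '[0,0,0,0,-0.4,0,0]'
```

```text
clock: 16.52
tool_pos: [0.5789, -0.0204, 0.0525]
orientation: [-180.0, 0.0, 16.5]
force: [0.9, -0.9, 1.2]
opening: 0.0005
gripper_force: 0.5
```

```bash
python3 -m crank '[0,0,0,0,-0.5,0,0]'
```

```text
clock: 16.65
tool_pos: [0.5788, -0.02, 0.0526]
orientation: [-180.0, 0.0, 16.5]
force: [1.1, -1.7, -0.0]
opening: 0.0005
gripper_force: 0.5
```

```bash
python3 -m crank '[0,0,0,0,-0.4,0,0]'
```

```text
clock: 16.77
tool_pos: [0.5787, -0.0197, 0.0525]
orientation: [-180.0, 0.0, 16.5]
force: [0.4, -0.4, 0.9]
opening: 0.0003
gripper_force: 0.5
```

```bash
python3 - <<'E'
from h import *
for c in("top","side"):
    im=eyes.snapshot(c)
    for n,z in(("slide_mid",.033),("tab",.06)):
        for r in spotter.place_of(c,n)[:1]:print(c,n,r["p"],r["location"],onz(c,r["location"],z))
E
```

```text
side slide_mid 0.7 [308.0, 253.9] [0.56377947 0.02145383 0.033     ]
side tab 0.85 [318.5, 241.6] [0.57168329 0.00462024 0.06      ]
```

```bash
python3 -m crank '[0,0,0,0,-0.4,0,0]'
```

```text
clock: 17.2
tool_pos: [0.5786, -0.0195, 0.0525]
orientation: [180.0, 0.0, 16.5]
force: [0.9, -1.0, 0.2]
opening: 0.0003
gripper_force: 0.7
```

```bash
python3 -m crank '[0,0,0,0,-0.4,0,0]'
```

```text
clock: 17.32
tool_pos: [0.5785, -0.0193, 0.0525]
orientation: [180.0, 0.0, 16.5]
force: [0.4, -2.7, 0.1]
opening: 0.0004
gripper_force: 1.4
```

```bash
python3 -m crank '[0,0,0,0,-0.4,0,0]'
```

```text
clock: 17.45
tool_pos: [0.5784, -0.019, 0.0525]
orientation: [180.0, 0.0, 16.5]
force: [0.6, -4.3, -0.6]
opening: 0.0004
gripper_force: 2.2
```

The push fell to nearly nothing and is rising again 8 mm after the first ridge was met, which is where the notch should be. The bolt is seated, so I'll back off and look.

```bash
python3 -m crank '[0,0,0,0,2,0,0, 0,0,0,0,6,0,0, 0,0,0,0,12,0,0, 0,0,0,0,20,0,0, 0,0,0,0,15,0,0]'
python3 -m crank '[0,0,0,0,0,-30,0, 0,0,0,0,0,-50,0, 0,0,0,0,0,-50,0, 0,0,0,0,0,-50,0, 0,0,0,0,0,-50,0]'
python3 -m crank '[0,0,0,0,40,0,0, 0,0,0,0,50,0,0, 0,0,0,0,40,0,0, 0,0,0,0,0,0,0, 0,0,0,0,0,0,0]'
python3 - <<'E'
from h import *
from scipy.optimize import least_squares
L={}
for c in("top","side"):
    im=eyes.snapshot(c)
    cv2.imwrite(f"pics/{c}5.png",im)
    if c=="side": cv2.imwrite("pics/s5.png",cv2.resize(im[100:340,140:460],None,fx=2.4,fy=2.4))
    for n,z in(("slide_mid",.033),("tab",.06),("notch",.033),("lid_rest",0),("spoon_cup",0),("glass_dish",0),("tong",0)):
        for r in spotter.place_of(c,n)[:1]:print(c,n,r["p"],r["location"],onz(c,r["location"],z))
E
```

```text
clock: 18.08
tool_pos: [0.5943, -0.0731, 0.0525]
orientation: [180.0, 0.0, 16.4]
force: [-0.9, -0.6, 0.3]
opening: 0.0005
gripper_force: 0.0
clock: 18.7
tool_pos: [0.5938, -0.0725, 0.2844]
orientation: [-180.0, -0.0, 16.4]
force: [1.0, -0.3, -0.2]
opening: 0.0002
gripper_force: 0.0
clock: 19.32
tool_pos: [0.6305, -0.1969, 0.2822]
orientation: [-180.0, 0.0, 16.4]
force: [1.1, -0.6, 0.4]
opening: 0.0004
gripper_force: 0.0
top glass_dish 0.57 [284.8, 168.3] [0.70602524 0.08303823 0.        ]
top tong 0.62 [414.5, 266.6] [ 0.50299661 -0.19262263  0.        ]
side slide_mid 0.59 [421.7, 248.4] [ 0.71037594 -0.08808863  0.033     ]
side tab 0.82 [321.2, 241.9] [0.57417819 0.00115476 0.06      ]
side notch 0.61 [308.4, 251.1] [0.56962312 0.02748643 0.033     ]
side lid_rest 0.7 [496.6, 309.8] [ 0.70111036 -0.23159813  0.        ]
side spoon_cup 0.65 [420.8, 251.1] [ 0.74769928 -0.06156077  0.        ]
side glass_dish 0.57 [344.1, 228.4] [0.70533619 0.08594145 0.        ]
side tong 0.97 [374.3, 364.4] [ 0.49480932 -0.18795484  0.        ]
```

View pics/s5.png

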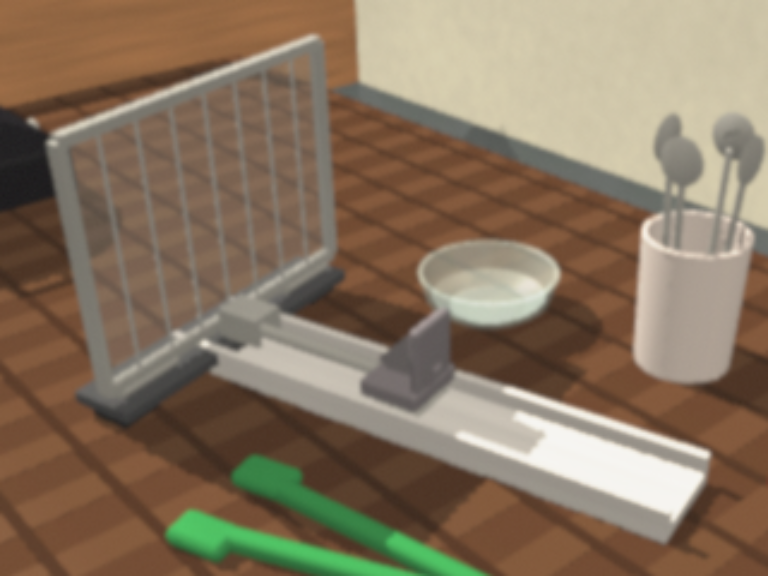

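The side view shows the slide over the notch at crop (410,375), with the rod in the staple at (250,320). The panel is upright and everything around it is unmoved. The hand is clear.

```bash
python3 -c "
from plant import ctrl;print(ctrl.close_job())"
```

```text
the job is handed in; nothing more can be done
None
```

The slide bolt appears to be clicked into the notch: the push rose to about 10.7 N at the first ridge, fell to almost nothing, and rose again 8 mm further on. The last pictures show the guard upright and the things around it where they were; the hand is clear and the job was handed in at about 20 s.

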